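# Charge the bench tumbler with brass turn-locks and button it up

### The arm

A 6-joint arm with a two-finger parallel gripper is mounted at the origin on the work surface. World frame = base frame: x ahead of the robot, y to its left, z up, the work surface at z = 0. Lengths are in mm, angles in degrees, forces in N, time in s.
With the tool pointing down it reaches from about 300 to 850 mm from the base axis. Payload 4.2 kg.
Tool frame: the origin (TCP) lies at the very end of the fingers, on their centre line; the grasp point (between the pads) lies 19 mm behind it (hold_point_z is the z of the grasp point in the tool frame, in mm); z points along the fingers, y is the direction in which the jaws open and shut (so a half turn about z gives the same grasp; the last joint's range is limited). The gripper opens to 91 mm and grips with 3 to 60 N. Pads are 32 mm wide; open, the fingers measure 118 mm over their backs; the gripper's body (76 mm by 178 mm) begins 60 mm behind the grasp point.
Start: joints at [-78.151, 18.312, 89.639, -0, 72.044, -1.146], TCP at [129.297, -560.291, 213.976] pointing down, gripper open.
Joint ranges: [-177.97, 177.97], [-48.28, 115.42], [12.27, 149.76], [-77.06, 257.06], [2.81, 150.46], [-146.56, 146.56]. Speed limits (degrees/s): [147.25, 147.25, 180, 180, 180, 180].

### API

Orientations are given as [roll, pitch, yaw] about the fixed x, y, z axes, in that order (R = Rz(yaw) Ry(pitch) Rx(roll)).
In Python, from workcell import state, grab_frame, job_done, hold_point_z gives the robot as it stands. The module is installed in compiled form; this text tells all that it offers.
- The arm moves only by the shell command python3 -m creep 'ROWS' [FORCE]. ROWS is JSON, a list of rows, each a list of 7 numbers: the closure, from 0 (fully open) to 1 (shut), then the shift along the tool's x, y, z in mm, then the turn, a rotation vector about the tool's x, y, z in degrees. A call has 1 to 5 rows; each row shifts and turns the commanded pose from where the row before left it, along the tool's axes as they then stand; what a row does not reach is not made up. A row lasts 1/8 s, in which the tool goes at most 62.5 mm and 10.7 degrees, less where a joint would pass 70% of its speed; a pose out of reach is approached as far as the arm can. A call is refused whole if a number of a shift passes 62.5 or a number of a turn 10.7, either way. A call with a gripper value outside its range is refused whole. The fingers move at their own pace and stop on an object; FORCE is the grip in N (left out, the last holds). Time passes only in rows, so rows that do not move let the fingers close. It gives the time, the measured TCP pose, the force and the opening at its end, in the units of the state.
- state(): the state, without advancing time (a new reading comes with each control period).
- grab_frame(name): name is "scene" or "top" or "wrist"; returns a dict with "frame" (384x512x3 uint8, red, green, blue), "fx", "fy", "cx", "cy" (pixels), "k1" (the pictures are not rectified: a ray, as slopes to the right and down, at radius r is drawn at 1 + k1 r^2 times it, then the intrinsics apply), "view" (4x4, takes a point from world to camera coordinates). Camera axes: x right, y down, z forward; pixel columns grow to the right and rows downward; lengths in mm; the calibration is good to about 2 mm. A picture is of the moment at which its call begins. There is no depth.
- job_done(): hands the job in, once; it reports no verdict.
The state is a dict: "time_s": time; "qpos": joint angles; "qvel": joint speeds; "effort": joint torques, N m; "ee_pos": TCP position; "ee_rot": TCP orientation; "force": force on the tool from outside, world axes, zero at the start; "torque": the same for the moment, N m; "gripper_width": finger opening in mm.
Only numpy, scipy, OpenCV 4.12 (cv2) and the standard library are available. Lean on these libraries where they do the work, as an engineer would, in place of code of your own. Each camera call takes 0.05 s, during which the arm holds its last target.

### The job

Slide the tumbler's hatch open and put all the brass turn-locks that lie on the bench into its well, then slide the hatch fully shut over them. Next screw both knurled thumbscrews of the hatch down clockwise until they stop tight, and after that turn the timer knob clockwise past its click so that it stays on. Leave the other things on the bench alone.

Things in the scene. Friction and masses are not known exactly. Their poses are not given: they have to be found in the camera images.
- lock1: brass bag turn-lock casting, one of two to four on the bench (None if absent): block 46 (own x) x 26 (own y) x 22 mm, with a turn-piece 18 x 9 mm standing 6 mm higher on its top (own z); 0.11 to 0.18 kg; origin at the centre of the underside
- lock2: brass bag turn-lock casting, one of two to four on the bench (None if absent): block 46 (own x) x 26 (own y) x 22 mm, with a turn-piece 18 x 9 mm standing 6 mm higher on its top (own z); 0.11 to 0.18 kg; origin at the centre of the underside
- lock3: brass bag turn-lock casting, one of two to four on the bench (None if absent): block 46 (own x) x 26 (own y) x 22 mm, with a turn-piece 18 x 9 mm standing 6 mm higher on its top (own z); 0.11 to 0.18 kg; origin at the centre of the underside
- lock4: brass bag turn-lock casting, one of two to four on the bench (None if absent): block 46 (own x) x 26 (own y) x 22 mm, with a turn-piece 18 x 9 mm standing 6 mm higher on its top (own z); 0.11 to 0.18 kg; origin at the centre of the underside
- tumbler: fixed grey bench tumbler, a block 250 (own x) x 400 (own y) x 120 mm tall; origin at the centre of its underside. Its +y half holds the open-topped charging well, its -y half is the flat deck under which the motor sits and over which the hatch lies when open
- well (a point): centre of the well's floor, 72 mm above the bench; axes as the tumbler's. The well is 160 mm in x, 166 mm in y and 48 mm deep
- hatch (a joint): opening of the sliding hatch in m: 0 shut over the well, 0.175 fully open; it opens towards the tumbler's -y, starts up to 0.06 open, needs about 5 N and stays where it is left
- hatch_grip (a point): centre of the upper part of the hatch's black grip, a fin 36 mm long in the tumbler's x, 12 mm thick in y, rising 28 mm above the hatch plate; this point is 16 mm above the plate's upper face. The steel plate is 212 (x) x 180 (y) x 6 mm, upper face 127 mm above the bench; the fin is at its middle with a thumbscrew 88 mm to either side in x; the hatch does not turn
- screw_near_grip (a point): knurled brass captive thumbscrew head on the hatch, the one on the side nearer the robot (tumbler's -x): round, 34 mm diameter, 24 mm tall; this point is the centre of the head, on its vertical axis, 14.5 mm above the hatch plate when the screw is tight and up to 18.5 mm when slack. It travels with the hatch
- screw_near (a joint): turn of the thumbscrew nearer the robot in rad: 0 fully slack, growing as it is turned clockwise seen from above, dead stop (tight) at 4.4; starts between 0 and 1; it drops 0.9 mm per rad, needs about 0.06 N m to turn and stays where it is left, so it can be turned in several strokes
- screw_far_grip (a point): knurled brass captive thumbscrew head on the hatch, the one on the side farther from the robot (tumbler's +x): round, 34 mm diameter, 24 mm tall; this point is the centre of the head, on its vertical axis, 14.5 mm above the hatch plate when the screw is tight and up to 18.5 mm when slack. It travels with the hatch
- screw_far (a joint): turn of the thumbscrew farther from the robot in rad: 0 fully slack, growing as it is turned clockwise seen from above, dead stop (tight) at 4.4; starts between 0 and 1; it drops 0.9 mm per rad, needs about 0.06 N m to turn and stays where it is left, so it can be turned in several strokes
- timer_box: fixed grey timer box on the bench, 110 x 110 x 55 mm tall, with a black bar knob on top; origin at the centre of the underside
- timer_grip (a point): point on the timer knob's vertical axis at the height to grip it; the knob is a 48 mm disc with a bar on it 46 mm long, 14 mm thick and 30 mm tall, this point 7 mm below the bar's top (92 mm above the bench); its x axis lies along the bar and turns with the knob
- timer (a joint): timer knob in rad: 0 off, growing clockwise seen from above; a spring detent resists with up to about 0.15 N m, pushes back to 0 until half-way (0.7) is passed and then snaps it on to 1.4 (on, the stop), where it stays
- bench_block: steel bench block 55 x 55 x 22 mm, 0.7 kg, among the locks; leave alone; origin at the centre of the underside
- jar: glass jar with steel cap, 60 mm diameter, 75 mm tall; leave alone; origin at its underside
- mallet: wooden-handled mallet with a yellow head, 270 mm long; leave alone; origin on its underside
Mind the look-alikes: they are no part of the job. Several things look just like the timer_box: the one meant starts farthest from the robot's base.

How it is judged:
By the outcome, as a careful person would: the job done as asked, in the order asked, and still so for the second after the job is handed in, with the robot touching nothing.
Of lock1, lock2, lock3, lock4 only 2 to 4 are there at a start; the rules pass over those that are not, and their reading is None.
At some moment in a run one of lock1, lock2, lock3, lock4 may be knocked a few centimetres aside while the robot is not near it.
Once in a run the grip may slacken for a moment while it holds something.
It also fails if it takes over 210 s, if anything falls off the work surface, if the arm or the gripper's body presses on something with over 40 N, if the wrist force passes 120 N, or if a joint passes its speed limit or range.

## Working session

There is one attempt and no reset: what is moved stays moved. The work goes in short steps, Python scripts to look and compute and a shell command to move; the robot and the scene stay as the last step left them, time stands still between calls to the robot, and variables do not carry over. Pictures are saved under pics/ and viewed, and the job is handed in when it is done.

```bash
mkdir -p pics
cat > h.py <<'E'
import numpy as np,cv2
from workcell import state,grab_frame,hold_point_z
from scipy.spatial.transform import Rotation as R
def shot(n,f):
    d=grab_frame(n); cv2.imwrite('pics/'+f,d['frame'][:,:,::-1]); 
    import pickle; pickle.dump(d,open('pics/'+f+'.pkl','wb')); return d
def load(f):
    import pickle; return pickle.load(open('pics/'+f+'.pkl','rb'))
def ray(d,u,v):
    K=np.array([[d['fx'],0,d['cx']],[0,d['fy'],d['cy']],[0,0,1.]])
    p=cv2.undistortPoints(np.array([[[u,v]]],float),K,np.array([d['k1'],0,0,0,0.]))[0,0]
    V=np.array(d['view']); Rm=V[:3,:3]; o=-Rm.T@V[:3,3]
    return o,Rm.T@np.array([p[0],p[1],1])
def onz(d,u,v,z):
    o,r=ray(d,u,v); return o+r*(z-o[2])/r[2]
def proj(d,P):
    K=np.array([[d['fx'],0,d['cx']],[0,d['fy'],d['cy']],[0,0,1.]])
    V=np.array(d['view']); return cv2.projectPoints(np.array(P,float).reshape(-1,1,3),cv2.Rodrigues(V[:3,:3])[0],V[:3,3],K,np.array([d['k1'],0,0,0,0.]))[0][:,0]
E
python3 - <<'E'
from h import *
for n in('scene','top','wrist'):
    d=shot(n,n+'0.png'); V=np.array(d['view']); print(n,d['fx'],d['k1'],-V[:3,:3].T@V[:3,3])
print(state(),hold_point_z)
E
```

```text
scene 411.9380109960989 -0.0918579603910446 [1022.85429419  907.20970429  806.70775634]
top 489.25247196846385 0.025221197150549553 [ 262.64964624   16.63965857 1437.57149367]
wrist 286.5315836716327 -0.050621620345025056 [ 193.20513114 -545.13475519  383.68021486]
{'time_s': 0.15, 'qpos': array([-7.81505391e+01,  1.83441485e+01,  8.96898386e+01, -1.50084119e-03,
        7.20419211e+01, -1.14472023e+00]), 'qvel': array([ 0.0406164 , -0.20177529, -0.20873101, -0.02570962, -0.07082026,
       -0.03009859]), 'effort': array([ 8.70178792e-04, -4.12773013e+01, -2.32154524e+01,  7.26110861e-02,
        4.33727098e-02, -8.92777120e-05]), 'ee_pos': array([ 129.21957475, -559.91906117,  213.30762644]), 'ee_rot': array([-1.79924078e+02, -8.96549073e-05,  1.29946448e+01]), 'force': array([-0.06161774, -0.23795586,  0.20000755]), 'torque': array([-0.03086142,  0.07206557, -0.00917232]), 'gripper_width': 90.82427051635464} -18.8
```

View pics/top0.png

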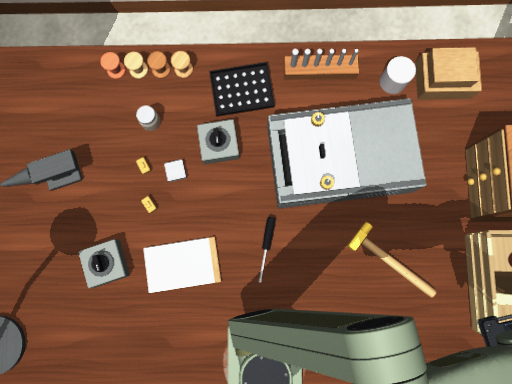

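View pics/scene0.png

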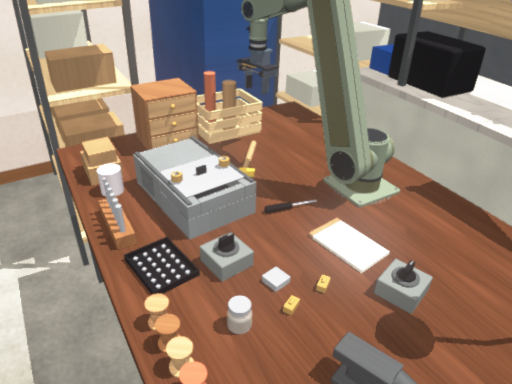

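View pics/wrist0.png

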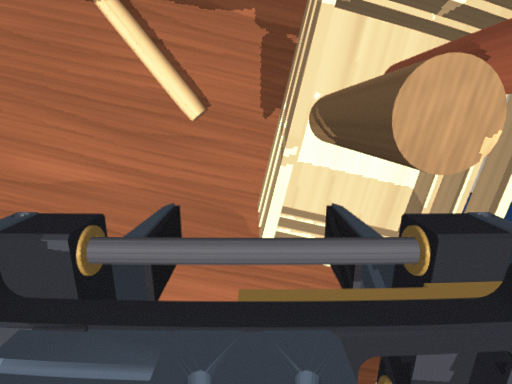

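Run:
```python
from h import *
d=load('top0.png'); f=d['frame']
c=cv2.resize(f[90:220,125:440],None,fx=2.5,fy=2.5,interpolation=cv2.INTER_CUBIC); cv2.imwrite('pics/topz.png',c[:,:,::-1])
hsv=cv2.cvtColor(f,cv2.COLOR_RGB2HSV)
m=cv2.inRange(hsv,(18,110,120),(32,255,255))
cs,_=cv2.findContours(m,cv2.RETR_EXTERNAL,cv2.CHAIN_APPROX_NONE)
for k in cs:
    if cv2.contourArea(k)<15: continue
    (u,v),wh,a=cv2.minAreaRect(k); M=cv2.moments(k);print((u,v),wh,a,cv2.contourArea(k),onz(d,u,v,22)[:2], onz(d,u,v,143)[:2])
for n,u,v,z in(('t1',218,139,95),('t2',102,262,95),('block',175,170,22)): 
    p=onz(d,u,v,z); print(n,p,np.hypot(p[0],p[1]))
for u,v in((269,115),(412,100),(425,186),(279,207)): print(onz(d,u,v,120))
```

```text
(215.96241760253906, 272.5057678222656) (17.714662551879883, 4.485687255859375) 81.25383758544922 39.0 [245.69506538 137.03417505] [247.14430641 126.74311129]
(360.142333984375, 235.88848876953125) (9.559931755065918, 31.223262786865234) 37.87498474121094 260.5 [ 347.05802234 -276.07694225] [ 339.84297629 -251.05615817]
(148.3461456298828, 204.2692108154297) (15.254255294799805, 9.152552604675293) 56.3099365234375 123.0 [443.82220106 336.22325768] [428.3359616  308.90594049]
(471.0, 181.0) (6.0, 6.0) 90.0 27.5 [ 502.93316819 -598.89425122] [ 482.39425067 -546.27973941]
(326.0, 182.0) (12.0, 12.0) 90.0 61.5 [ 504.50811694 -184.07077559] [ 483.83457619 -166.91448031]
(482.75006103515625, 176.75001525878906) (6.363960266113281, 7.071067810058594) 45.0 36.5 [ 514.98884274 -632.88717961] [ 493.41943215 -577.36702554]
(496.75006103515625, 171.25003051757812) (7.071067810058594, 7.77817440032959) 45.0 41.5 [ 530.63252272 -673.47513732] [ 507.72592407 -614.48561212]
(142.50001525878906, 165.00001525878906) (14.758047103881836, 8.944271087646484) 63.43495178222656 117.5 [561.46565739 356.6051
[... 214 characters left out ...]
74488067626953 56.0 [ 779.23231116 -598.21277917] [ 735.07593846 -545.65651811]
(427.8381652832031, 84.17372131347656) (19.983015060424805, 8.497932434082031) 55.491477966308594 22.5 [ 797.3313907  -494.99729261] [ 751.6279477  -451.26366886]
(456.0, 64.0) (32.0, 46.0) 90.0 1216.5 [ 858.62626144 -581.47199295] [ 807.683465   -530.34669821]
t1 [618.66561698 126.31714846  95.        ] 631.4294636957655
t2 [276.85103595 442.68249064  95.        ] 522.1247778284692
block [545.27026092 259.53645344  22.        ] 603.8864364300402
[678.96022586 -18.05861312 120.        ]
[ 715.44928544 -413.7660132   120.        ]
[ 473.98728526 -434.317094    120.        ]
[420.51593709 -41.5632205  120.        ]
```

View pics/topz.png

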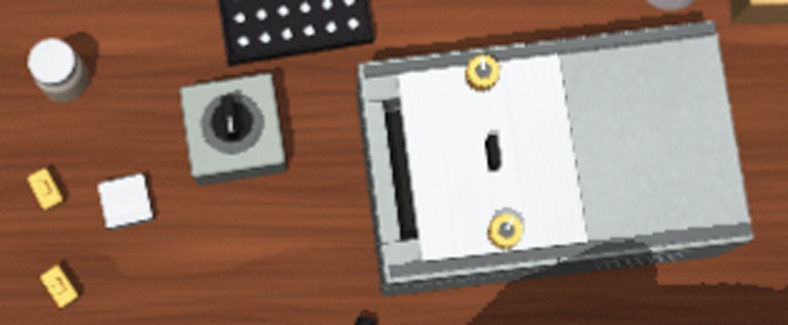

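```bash
python3 -m creep '[[0,52,-29,0,0,0,0],[0,52,-29,0,0,0,0],[0,52,-29,0,0,0,0],[0,52,-29,0,0,0,0],[0,52,-29,0,0,0,0]]'; python3 -m creep '[[0,52,-29,0,0,0,0],[0,52,-29,0,0,0,0],[0,52,-29,0,0,0,0],[0,50,-29,0,0,0,0],[0,0,0,0,0,0,6.9]]';python3 -m creep '[[0,0,0,0,0,0,0]]'
python3 - <<'E'
from h import *
d=shot('wrist','w1.png')
E
```

```text
time_s: 0.78
ee_pos: [351.1, -359.1, 213.9]
ee_rot: [180.0, -0.0, 13.0]
force: [1.0, -0.8, 0.6]
gripper_width: 91.1
time_s: 1.4
ee_pos: [527.1, -198.2, 213.3]
ee_rot: [-179.9, -0.0, 6.2]
force: [-0.6, -0.6, -0.3]
gripper_width: 91.3
time_s: 1.52
ee_pos: [524.8, -200.5, 213.4]
ee_rot: [-180.0, 0.1, 6.3]
force: [0.6, -1.1, 1.0]
gripper_width: 91.0
```

View pics/w1.png

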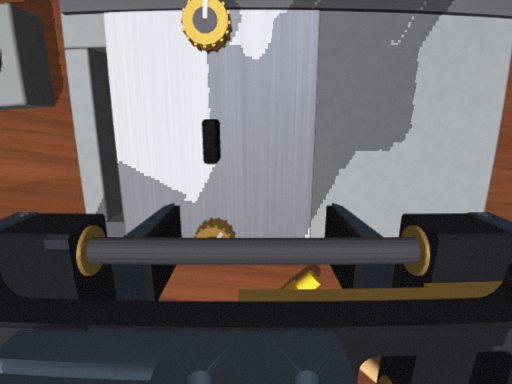

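Run:
```python
from h import *
d=load('w1.png'); f=d['frame']
m=(f.max(2)<60).astype(np.uint8)[100:180,180:240]
M=cv2.moments(m,True);u=M['m10']/M['m00']+180;v=M['m01']/M['m00']+100;print(u,v,cv2.minAreaRect(cv2.findNonZero(m)))
print(onz(d,u,v,155))
hsv=cv2.cvtColor(f,cv2.COLOR_RGB2HSV);m=cv2.inRange(hsv,(12,110,100),(32,255,255))[0:60,170:245]
print(cv2.boundingRect(m)); x,y,w,h=cv2.boundingRect(m); print(onz(d,170+x+w/2,y+h/2,156))
for p in((319,15),(308,225),(107,30),(130,230)): print(onz(d,*p,127))
# slot edges
```

```text
211.1125541125541 140.53679653679654 ((31.0, 40.5), (43.0, 16.0), 90.0)
[ 571.31887646 -162.4344418   155.        ]
(11, 0, 50, 50)
[ 654.41009647 -152.15793327  156.        ]
[ 680.45163499 -238.05663415  127.        ]
[ 499.74722926 -256.41446889  127.        ]
[651.2975169  -64.61826933 127.        ]
[475.71463014 -86.77313789 127.        ]
```

```bash
python3 -m creep '[[0,51,-35,0,0,0,0],[0,0,0,40,0,0,0],[0,0,0,0,0,0,0]]'
python3 - <<'E'
from h import *
d=shot('wrist','w2.png')
d=shot('top','t2.png');f=d['frame']
c=cv2.resize(f[90:220,125:440],None,fx=2.5,fy=2.5,interpolation=cv2.INTER_CUBIC); cv2.imwrite('pics/t2z.png',c[:,:,::-1])
print(state()['ee_pos'])
E
```

```text
time_s: 1.95
ee_pos: [569.2, -160.8, 171.1]
ee_rot: [-179.8, 0.4, 6.1]
force: [0.1, -0.2, 0.4]
gripper_width: 91.3
[ 571.31488119 -161.82727283  174.55896001]
```

View pics/w2.png

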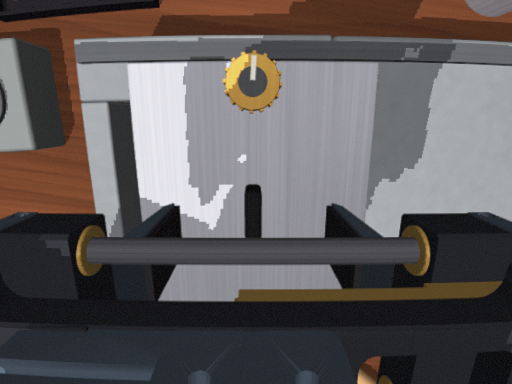

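View pics/t2z.png

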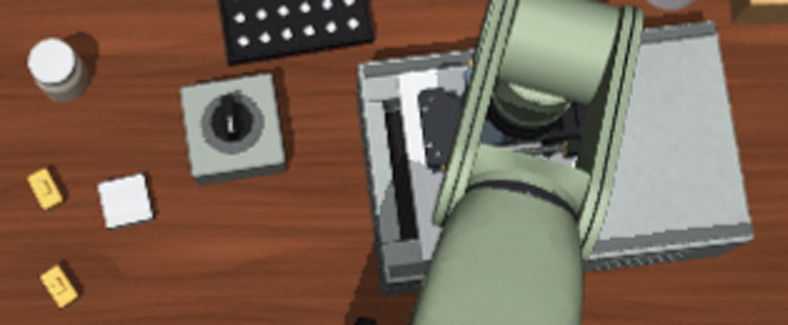

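```bash
python3 -m creep '[[0,0,0,21,0,0,0],[0,0,0,21,0,0,0],[0,0,0,0,0,0,0],[0.9,0,0,0,0,0,0],[1,0,0,0,0,0,0]]' 30; python3 -m creep '[[1,0,0,0,0,0,0],[1,0,0,0,0,0,0],[1,0,0,0,0,0,0],[1,0,0,0,0,0,0]]'
```

```text
time_s: 2.68
ee_pos: [572.4, -161.4, 133.5]
ee_rot: [179.9, -0.1, 6.1]
force: [-0.3, -0.1, 0.1]
gripper_width: 74.3
time_s: 3.18
ee_pos: [571.7, -160.9, 131.9]
ee_rot: [180.0, 0.0, 6.1]
force: [0.1, 0.7, -1.0]
gripper_width: 34.2
```

```bash
python3 -m creep '[[1,0,0,0,0,0,0],[1,0,0,0,0,0,0],[1,0,0,0,0,0,0],[1,0,0,0,0,0,0]]'
```

```text
time_s: 3.68
ee_pos: [571.6, -160.7, 131.9]
ee_rot: [-180.0, 0.0, 6.1]
force: [-0.0, 1.0, -0.4]
gripper_width: 12.2
```

```bash
python3 -m creep '[[1,0,10,0,0,0,0],[1,0,20,0,0,0,0],[1,0,25,0,0,0,0],[1,0,25,0,0,0,0],[1,0,25,0,0,0,0]]';python3 -m creep '[[1,0,10,0,0,0,0],[1,0,6,0,0,0,0],[1,0,4,0,0,0,0]]'
```

```text
time_s: 4.3
ee_pos: [583.0, -264.0, 131.9]
ee_rot: [-179.8, -0.0, 6.1]
force: [1.4, 6.4, 1.1]
gripper_width: 11.7
time_s: 4.68
ee_pos: [585.3, -284.0, 131.9]
ee_rot: [-179.9, -0.0, 6.1]
force: [1.5, 4.2, 0.3]
gripper_width: 11.8
```

```bash
python3 -m creep '[[1,0,4,0,0,0,0],[1,0,4,0,0,0,0],[1,0,4,0,0,0,0]]';python3 -m creep '[[1,0,4,0,0,0,0],[1,0,4,0,0,0,0],[1,0,4,0,0,0,0]]'
```

```text
time_s: 5.05
ee_pos: [586.6, -295.6, 131.9]
ee_rot: [-179.9, -0.0, 6.1]
force: [1.6, 5.1, 0.1]
gripper_width: 11.6
time_s: 5.42
ee_pos: [587.9, -307.5, 131.9]
ee_rot: [-179.9, -0.0, 6.1]
force: [2.2, 5.4, 1.0]
gripper_width: 11.8
```

```bash
python3 -m creep '[[1,0,4,0,0,0,0],[1,0,4,0,0,0,0]]';python3 -m creep '[[1,0,4,0,0,0,0],[1,0,3,0,0,0,0]]';python3 -m creep '[[1,0,2,0,0,0,0],[1,0,2,0,0,0,0]]'
```

```text
time_s: 5.68
ee_pos: [587.9, -308.4, 131.8]
ee_rot: [-179.0, 0.1, 6.0]
force: [0.3, 28.7, 6.1]
gripper_width: 12.1
time_s: 5.92
ee_pos: [587.8, -308.3, 131.7]
ee_rot: [-178.3, 0.2, 6.0]
force: [-2.0, 42.0, 11.2]
gripper_width: 12.4
time_s: 6.18
ee_pos: [587.8, -308.3, 131.6]
ee_rot: [-177.9, 0.3, 6.0]
force: [-2.5, 48.6, 13.6]
gripper_width: 12.2
```

```bash
python3 -m creep '[[1,0,-19,0,0,0,0],[0.75,0,0,0,0,0,0],[0.5,0,0,0,0,0,0]]';python3 -m creep '[[0.3,0,0,-10,0,0,0],[0.3,0,0,-40,0,0,0],[0.3,0,0,-40,0,0,0],[0.3,-2,-50,0,0,0,0],[0.3,-2,-59,0,0,0,0]]'; python3 -m creep '[[0.3,-2,-59,0,0,0,0],[0.3,-2,-59,0,0,0,0],[0.3,-2,-59,0,0,0,0],[0.3,-2,-59,0,0,0,0],[0.3,-2,-59,0,0,0,0]]';python3 -m creep '[[0.3,-2,-59,0,0,0,0],[0.3,-2,-59,0,0,0,0],[0.3,-2,-59,0,0,0,0],[0.3,-2,-59,0,0,0,-10],[0.3,0,0,0,0,0,-10.5]]';python3 -m creep '[[0.3,0,0,0,0,0,0]]'
python3 - <<'E'
from h import *
d=shot('wrist','w3.png')
d=shot('top','t3.png')
d=shot('scene','s3.png')
print(state()['ee_pos'])
E
```

```text
time_s: 6.55
ee_pos: [587.4, -310.2, 132.1]
ee_rot: [179.9, -0.0, 6.0]
force: [0.9, -0.1, 0.1]
gripper_width: 29.1
time_s: 7.18
ee_pos: [572.2, -201.9, 223.1]
ee_rot: [179.9, -0.1, 5.9]
force: [0.6, 0.9, 0.4]
gripper_width: 64.1
time_s: 7.8
ee_pos: [531.0, 92.2, 222.9]
ee_rot: [180.0, -0.1, 6.0]
force: [-0.1, -0.3, -0.1]
gripper_width: 64.1
time_s: 8.43
ee_pos: [497.6, 328.4, 222.3]
ee_rot: [-180.0, -0.1, 27.2]
force: [0.2, -1.8, 0.2]
gripper_width: 64.0
time_s: 8.55
ee_pos: [498.1, 325.1, 222.3]
ee_rot: [180.0, -0.0, 26.5]
force: [0.9, 0.2, 0.4]
gripper_width: 63.8
[498.26070651 324.03295908 222.29580749]
```

View pics/w3.png

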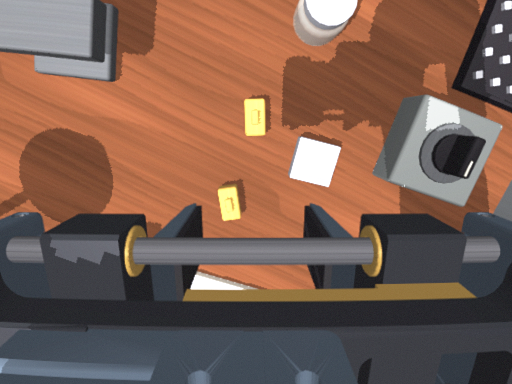

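View pics/s3.png

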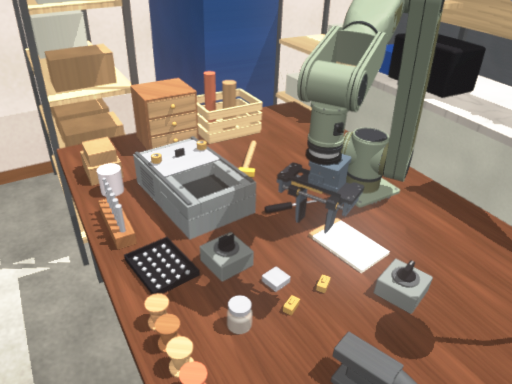

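View pics/t3.png

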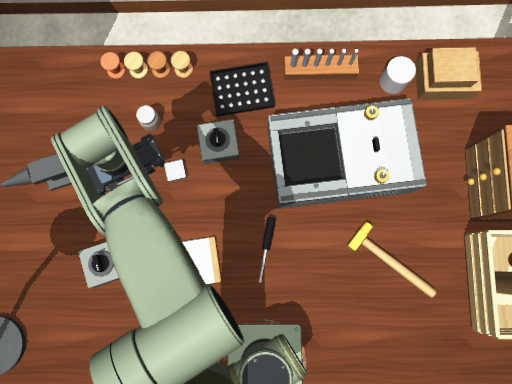

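```bash
cat >> h.py <<'E'
def locks(d,roi=None,z=22):
    f=d['frame'];hsv=cv2.cvtColor(f,cv2.COLOR_RGB2HSV);m=cv2.inRange(hsv,(18,110,100),(32,255,255))
    if roi is not None:
        q=np.zeros_like(m);a,b,c,e=roi;q[b:e,a:c]=255;m&=q
    m=cv2.morphologyEx(m,cv2.MORPH_CLOSE,np.ones((3,3)))
    for k in cv2.findContours(m,cv2.RETR_EXTERNAL,cv2.CHAIN_APPROX_NONE)[0]:
        if cv2.contourArea(k)<60: continue
        bx=cv2.boxPoints(cv2.minAreaRect(k)); W=np.array([onz(d,*p,z)[:2] for p in bx])
        e=[W[1]-W[0],W[2]-W[1]]; e.sort(key=np.linalg.norm)
        print(cv2.minAreaRect(k)[0],W.mean(0).round(1),'LxW',[round(np.linalg.norm(x),1) for x in e],'yaw',round(np.degrees(np.arctan2(e[1][1],e[1][0]))%180,1))
E
python3 - <<'E'
from h import *
d=load('w3.png');locks(d,(150,80,350,222))
d=load('t3.png')
f=d['frame'];c=cv2.resize(f[90:215,260:435],None,fx=4.5,fy=4.5,interpolation=cv2.INTER_CUBIC); cv2.imwrite('pics/t3z.png',c[:,:,::-1])
P=np.array([569.2,-134.3]);a=np.radians(6.1);X=np.array([np.cos(a),np.sin(a)]);Y=np.array([-np.sin(a),np.cos(a)])
pr=proj(d,[[*(P+X*i*80+Y*j*83),120] for i,j in((1,1),(1,-1),(-1,-1),(-1,1))]);print(pr,(pr-[260,90])*4.5)
E
```

```text
(228.88998413085938, 202.22998046875) [446.8 335.6] LxW [np.float64(26.4), np.float64(48.3)] yaw 33.7
(254.0, 117.0) [561.6 355.2] LxW [np.float64(24.8), np.float64(44.1)] yaw 27.0
[[278.28524563 128.43838094]
 [337.93230236 121.40108936]
 [346.297401   177.90030671]
 [285.50503112 184.93448564]] [[ 82.28360534 172.97271422]
 [350.69536061 141.30490211]
 [388.33830451 395.55138022]
 [114.77264004 427.2051854 ]]
```

View pics/t3z.png

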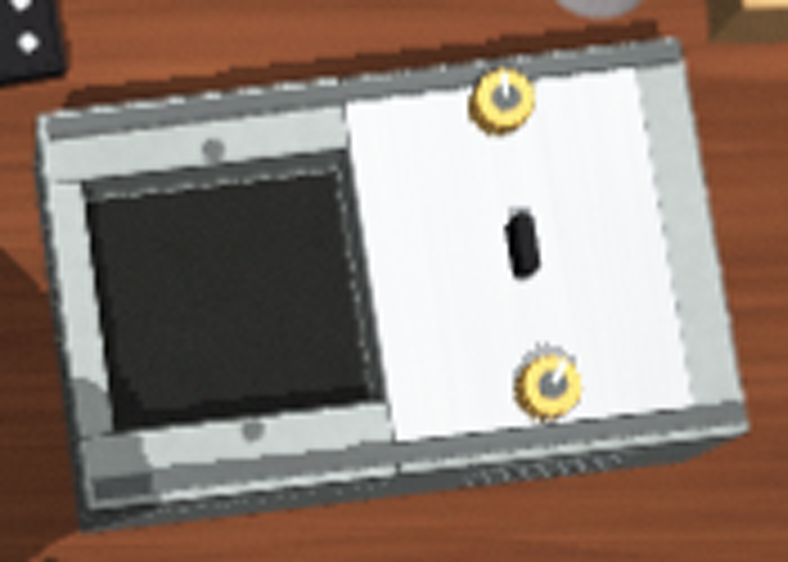

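```bash
python3 -m creep '[[0.3,35.3,0,20,0,0,0],[0.3,35.3,0,40,0,0,0],[0.3,0,0,50,0,0,0],[0.3,0,0,50,0,0,0],[0.3,0,0,30,0,0,0]]';python3 -m creep '[[0.3,0,0,15,0,0,0],[0.3,0,0,11,0,0,0],[0.3,0,0,0,0,0,0]]'; python3 -m creep '[[1,0,0,0,0,0,0],[1,0,0,0,0,0,0],[1,0,0,0,0,0,0],[1,0,0,0,0,0,0],[1,0,0,0,0,0,0]]' 35
```

```text
time_s: 9.32
ee_pos: [560.2, 354.6, 29.3]
ee_rot: [180.0, 0.2, 26.4]
force: [0.3, -0.5, 0.2]
gripper_width: 63.9
time_s: 9.7
ee_pos: [561.1, 356.4, 6.2]
ee_rot: [180.0, -0.0, 26.6]
force: [1.2, 0.7, -0.0]
gripper_width: 63.8
time_s: 10.32
ee_pos: [561.0, 356.4, 6.2]
ee_rot: [180.0, -0.0, 26.6]
force: [-0.4, -1.1, 2.1]
gripper_width: 25.9
```

```bash
python3 -m creep '[[1,0,0,-25,0,0,0],[1,0,0,-50,0,0,0],[1,0,0,-55,0,0,0],[1,0,0,-55,0,0,0],[1,-25,52,0,0,0,0]]'; python3 -m creep '[[1,-25,52,0,0,0,0],[1,-25,52,0,0,0,0],[1,-25,52,0,0,0,0],[1,-25,52,0,0,0,0],[1,-25,52,0,0,0,0]]';python3 -m creep '[[1,-25,52,0,0,0,0],[1,-27,50,0,0,0,0],[1,0,0,0,0,0,10.2],[1,0,0,0,0,0,10.2],[1,0,0,0,0,0,0]]'
```

```text
time_s: 10.95
ee_pos: [564.4, 302.6, 196.1]
ee_rot: [-179.9, -0.7, 26.9]
force: [0.5, -0.7, -1.9]
gripper_width: 25.6
time_s: 11.58
ee_pos: [565.9, 8.7, 190.7]
ee_rot: [-180.0, 0.0, 26.6]
force: [1.3, -0.3, -1.1]
gripper_width: 25.3
time_s: 12.2
ee_pos: [565.2, -104.2, 190.5]
ee_rot: [-180.0, 0.0, 6.3]
force: [-0.2, 0.2, -0.8]
gripper_width: 25.8
```

```bash
python3 -m creep '[[1,0,0,40,0,0,0],[1,0,0,40,0,0,0],[1,0,0,21,0,0,0],[1,0,0,9,0,0,0],[1,0,0,0,0,0,0]]'; python3 -m creep '[[0.54,0,0,0,0,0,0],[0.54,0,0,0,0,0,0],[0.54,0,0,0,0,0,0]]';python3 -m creep '[[0.54,0,0,-40,0,0,0],[0.54,0,0,-50,0,0,0],[0.54,0,0,-40,0,0,0],[0.54,0,0,0,0,0,0]]'
python3 - <<'E'
from h import *
d=shot('wrist','w4.png')
d=shot('scene','s4.png')
E
```

```text
time_s: 12.82
ee_pos: [565.5, -103.9, 80.8]
ee_rot: [-180.0, 0.0, 6.3]
force: [-0.2, 0.2, -0.9]
gripper_width: 25.4
time_s: 13.2
ee_pos: [565.9, -104.2, 81.7]
ee_rot: [180.0, -0.1, 6.2]
force: [-0.9, 0.9, -0.3]
gripper_width: 42.1
time_s: 13.7
ee_pos: [567.6, -104.5, 215.1]
ee_rot: [179.8, -0.5, 6.2]
force: [-1.2, 0.2, -0.2]
gripper_width: 41.7
```

View pics/s4.png

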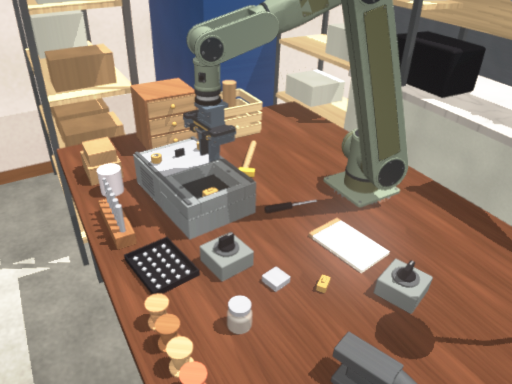

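View pics/w4.png

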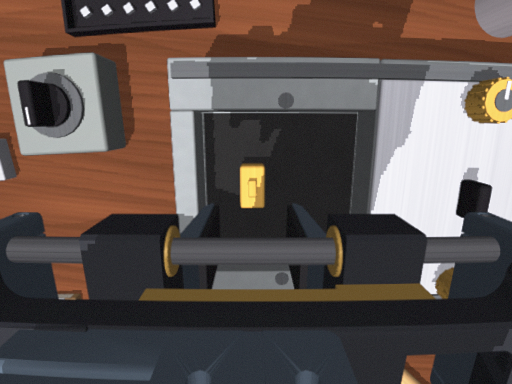

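```bash
python3 -m creep '[[0.3,-17,-52,0,0,0,0],[0.3,-17,-52,0,0,0,0],[0.3,-17,-52,0,0,0,0],[0.3,-17,-52,0,0,0,0],[0.3,-17,-52,0,0,0,0]]'; python3 -m creep '[[0.3,-17,-52,0,0,0,0],[0.3,-17,-52,0,0,0,0],[0.3,-15,-53,0,0,0,-9],[0.3,0,0,0,0,0,-9],[0.3,0,0,0,0,0,-9.5]]';python3 -m creep '[[0.3,0,0,0,0,0,0]]'
python3 - <<'E'
from h import *
d=shot('wrist','w5.png'); locks(d); print(state()['ee_pos'],state()['ee_rot'])
E
```

```text
time_s: 14.42
ee_pos: [451.1, 146.3, 209.2]
ee_rot: [180.0, 0.2, 6.2]
force: [0.0, -0.0, 0.6]
gripper_width: 64.1
time_s: 15.05
ee_pos: [385.8, 296.2, 209.0]
ee_rot: [180.0, 0.2, 34.1]
force: [-0.2, 0.0, 0.1]
gripper_width: 63.8
time_s: 15.18
ee_pos: [386.4, 295.6, 209.3]
ee_rot: [180.0, 0.2, 33.6]
force: [-0.0, 0.5, -0.6]
gripper_width: 64.3
(328.3856506347656, 292.9685363769531) [302.4 104.9] LxW [np.float64(27.5), np.float64(421.6)] yaw 124.4
(371.3610534667969, 250.97030639648438) [385.9  99.8] LxW [np.float64(26.8), np.float64(76.5)] yaw 42.3
(133.8717041015625, 250.9248046875) [205.2 371.9] LxW [np.float64(27.4), np.float64(76.9)] yaw 23.3
(252.5, 116.0) [444.7 335.2] LxW [np.float64(25.1), np.float64(44.8)] yaw 34.1
[386.6421535  295.56917344 209.61472742] [1.79988404e+02 1.59862530e-01 3.35381754e+01]
```

View pics/w5.png

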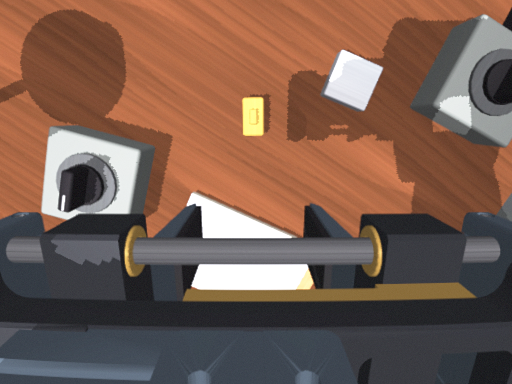

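```bash
python3 -m creep '[[0.3,35,-0.5,20,0,0,0],[0.3,35.5,-0.4,40,0,0,0],[0.3,0,0,50,0,0,0],[0.3,0,0,50,0,0,0],[0.3,0,0,20,0,0,0]]';python3 -m creep '[[0.3,0,0,13,0,0,0],[0.3,0,0,10,0,0,0],[0.3,0,0,0,0,0,0]]'; python3 -m creep '[[1,0,0,0,0,0,0],[1,0,0,0,0,0,0],[1,0,0,0,0,0,0],[1,0,0,0,0,0,0],[1,0,0,0,0,0,0]]' 35
```

```text
time_s: 15.85
ee_pos: [443.5, 333.9, 27.1]
ee_rot: [180.0, 0.4, 33.5]
force: [0.7, 0.3, 0.5]
gripper_width: 63.7
time_s: 16.23
ee_pos: [445.5, 335.8, 7.8]
ee_rot: [180.0, 0.0, 33.7]
force: [0.5, 0.5, 0.6]
gripper_width: 63.9
time_s: 16.85
ee_pos: [445.6, 335.8, 8.1]
ee_rot: [180.0, -0.0, 33.7]
force: [-0.0, -0.9, 2.1]
gripper_width: 25.8
```

```bash
python3 -m creep '[[1,0,0,-25,0,0,0],[1,0,0,-50,0,0,0],[1,0,0,-55,0,0,0],[1,0,0,-55,0,0,0],[1,-19,54,0,0,0,0]]'; python3 -m creep '[[1,-19,54,0,0,0,0],[1,-19,54,0,0,0,0],[1,-19,54,0,0,0,0],[1,-19,54,0,0,0,0],[1,-19,54,0,0,0,0]]';python3 -m creep '[[1,-19,54,0,0,0,0],[1,-19,54,0,0,0,0],[1,-20,54,0,0,0,9],[1,0,0,0,0,0,9],[1,0,0,0,0,0,9.5]]';python3 -m creep '[[1,0,0,0,0,0,0]]'
```

```text
time_s: 17.48
ee_pos: [462.0, 283.9, 197.6]
ee_rot: [-180.0, -0.7, 34.0]
force: [1.2, -0.4, -2.8]
gripper_width: 25.8
time_s: 18.1
ee_pos: [530.2, 1.3, 192.5]
ee_rot: [-180.0, 0.0, 33.7]
force: [0.5, -0.1, -3.0]
gripper_width: 26.0
time_s: 18.73
ee_pos: [571.5, -164.8, 191.9]
ee_rot: [-179.9, 0.1, 5.8]
force: [-0.5, 0.6, -1.7]
gripper_width: 25.4
time_s: 18.85
ee_pos: [571.6, -164.0, 192.3]
ee_rot: [-180.0, 0.1, 6.3]
force: [-0.2, -0.4, -1.5]
gripper_width: 25.6
```

```bash
python3 -m creep '[[1,0,0,40,0,0,0],[1,0,0,40,0,0,0],[1,0,0,21,0,0,0],[1,0,0,9,0,0,0],[1,0,0,0,0,0,0]]'; python3 -m creep '[[0.54,0,0,0,0,0,0],[0.54,0,0,0,0,0,0],[0.54,0,0,0,0,0,0]]';python3 -m creep '[[0.54,0,0,-40,0,0,0],[0.54,0,0,-50,0,0,0],[0.54,0,0,-40,0,0,0],[0.54,-50,0,0,0,0,0],[0.54,0,0,0,0,0,0]]'
python3 - <<'E'
from h import *
d=shot('wrist','w6.png')
d=shot('scene','s6.png')
E
```

```text
time_s: 19.48
ee_pos: [572.0, -163.7, 82.8]
ee_rot: [-180.0, 0.0, 6.3]
force: [0.1, 0.2, -2.1]
gripper_width: 25.7
time_s: 19.85
ee_pos: [572.4, -164.1, 83.8]
ee_rot: [180.0, -0.1, 6.2]
force: [0.4, 0.4, -0.7]
gripper_width: 41.8
time_s: 20.48
ee_pos: [519.4, -169.2, 213.8]
ee_rot: [180.0, 0.1, 6.1]
force: [0.8, -0.2, 0.6]
gripper_width: 41.9
```

View pics/s6.png

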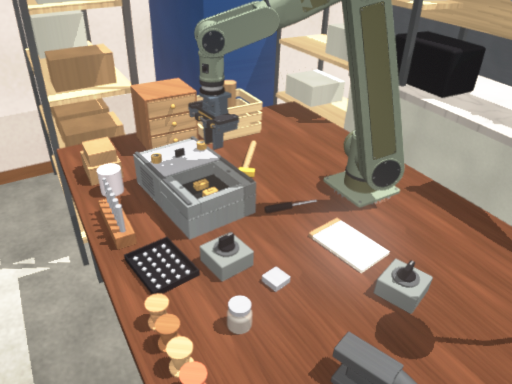

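View pics/w6.png

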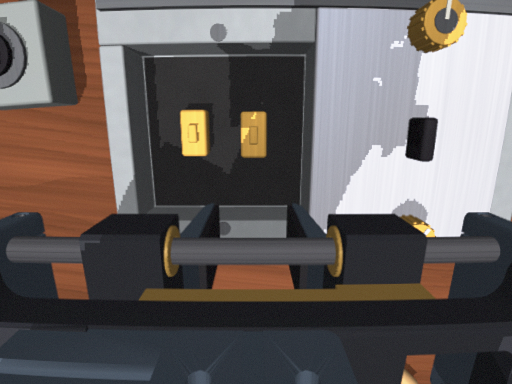

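```bash
python3 -m creep '[[0.3,17,48,0,0,0,0],[0.3,17,48,0,0,0,0],[0.3,16.5,49,0,0,0,0],[0.3,0,0,35,0,0,0],[0.3,0,0,0,0,0,0]]';python3 -m creep '[[0.3,0,0,25,0,0,0],[0.3,0,0,17,0,0,0],[0.3,0,0,4,0,0,0],[0.3,0,0,0,0,0,0],[1,0,0,0,0,0,0]]' 30;python3 -m creep '[[1,0,0,0,0,0,0],[1,0,0,0,0,0,0],[1,0,0,0,0,0,0],[1,0,0,0,0,0,0],[1,0,0,0,0,0,0]]'
```

```text
time_s: 21.2
ee_pos: [587.3, -307.6, 174.2]
ee_rot: [-179.8, 0.3, 6.2]
force: [-0.0, 0.4, 0.8]
gripper_width: 63.7
time_s: 21.82
ee_pos: [588.7, -308.2, 133.1]
ee_rot: [179.9, -0.1, 6.2]
force: [-0.4, 0.6, -0.2]
gripper_width: 56.3
time_s: 22.45
ee_pos: [587.9, -306.9, 131.9]
ee_rot: [-179.9, 0.0, 6.2]
force: [-0.3, 4.2, 0.7]
gripper_width: 11.8
```

Slide to shut: 175 mm along tool -y.

```bash
python3 -m creep '[[1,0,-10,0,0,0,0],[1,0,-20,0,0,0,0],[1,0,-25,0,0,0,0],[1,0,-25,0,0,0,0],[1,0,-25,0,0,0,0]]';python3 -m creep '[[1,0,-25,0,0,0,0],[1,0,-20,0,0,0,0],[1,0,-10,0,0,0,0],[1,0,-5,0,0,0,0]]';python3 -m creep '[[1,0,-4,0,0,0,0],[1,0,-4,0,0,0,0],[1,0,-3,0,0,0,0]]'
```

```text
time_s: 23.08
ee_pos: [576.7, -205.1, 132.0]
ee_rot: [179.7, -0.0, 6.2]
force: [-0.5, -6.0, -1.9]
gripper_width: 11.9
time_s: 23.58
ee_pos: [570.0, -144.7, 131.9]
ee_rot: [179.9, 0.0, 6.2]
force: [-2.2, -6.4, -0.6]
gripper_width: 11.7
time_s: 23.95
ee_pos: [568.9, -134.4, 131.9]
ee_rot: [179.9, 0.0, 6.2]
force: [-1.5, -6.1, -0.7]
gripper_width: 11.8
```

```bash
python3 -m creep '[[1,0,-3,0,0,0,0],[1,0,-3,0,0,0,0]]';python3 -m creep '[[1,0,-3,0,0,0,0],[1,0,-3,0,0,0,0],[1,0,-3,0,0,0,0],[1,0,0,0,0,0,0]]'
```

```text
time_s: 24.2
ee_pos: [568.9, -134.4, 131.9]
ee_rot: [179.2, 0.0, 6.3]
force: [1.0, -26.6, -5.5]
gripper_width: 12.3
time_s: 24.7
ee_pos: [568.9, -134.4, 131.8]
ee_rot: [178.3, -0.0, 6.4]
force: [1.2, -45.8, -9.6]
gripper_width: 12.2
```

```bash
python3 -m creep '[[1,0,15,0,0,0,0],[0.7,0,0,0,0,0,0],[0.3,0,0,0,0,0,0],[0.3,0,0,0,0,0,0]]';python3 -m creep '[[0.3,0,0,-30,0,0,0],[0.3,0,0,-50,0,0,0],[0.3,-44,0,0,0,0,0],[0.3,-44,0,0,0,0,0],[0.3,-60,0,0,0,0,0]]';python3 -m creep '[[0.3,0,0,0,0,0,0]]'
python3 - <<'E'
from h import *
s=state();print(s['ee_pos'],s['ee_rot'],s['qpos'])
d=shot('wrist','w7.png');shot('top','t7.png');
c=cv2.resize(load('t7.png')['frame'][90:215,260:435],None,fx=4.5,fy=4.5,interpolation=cv2.INTER_CUBIC); cv2.imwrite('pics/t7z.png',c[:,:,::-1])
E
```

```text
time_s: 25.2
ee_pos: [569.2, -132.0, 132.1]
ee_rot: [-180.0, -0.0, 6.3]
force: [-0.1, 0.6, 0.1]
gripper_width: 38.9
time_s: 25.82
ee_pos: [421.4, -148.5, 212.1]
ee_rot: [180.0, -0.1, 6.3]
force: [-0.8, -0.8, 0.9]
gripper_width: 63.8
time_s: 25.95
ee_pos: [418.1, -148.0, 212.0]
ee_rot: [-180.0, 0.1, 6.1]
force: [1.0, 0.5, -0.7]
gripper_width: 63.5
[ 418.10759357 -147.96932591  211.97995339] [-1.79960192e+02  1.05766213e-01  6.14705726e+00] [-2.09651225e+01  6.53284380e+00  1.05625242e+02 -1.37743405e-02
  6.79542011e+01  6.28930397e+01]
```

View pics/w7.png

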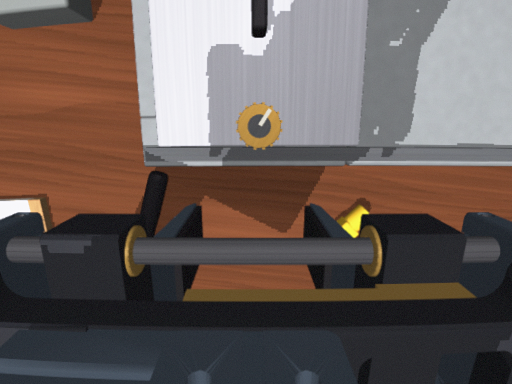

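View pics/t7z.png

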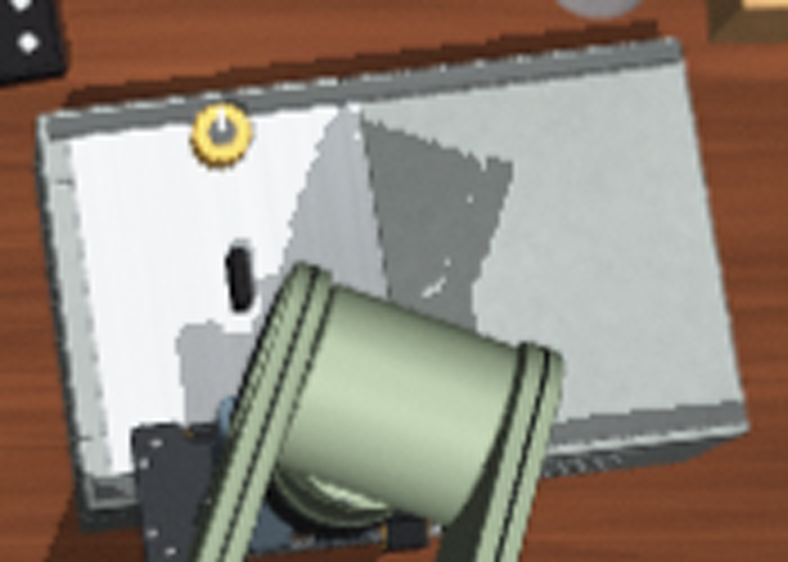

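Run:
```python
from h import *
d=load('w7.png');f=d['frame'];hsv=cv2.cvtColor(f,cv2.COLOR_RGB2HSV);m=cv2.inRange(hsv,(12,110,100),(32,255,255));m[:95]=0;m[155:]=0;m[:,:230]=0;m[:,290:]=0
x,y,w,h=cv2.boundingRect(m);print(x,y,w,h);print(onz(d,x+w/2,y+h/2,157))
print(onz(d,270,110,157)-onz(d,260,127,157)); print(proj(d,[[481.4,-143.7,157]]))
d=load('t7.png');
def tz(u,v):return u/4.5+260,v/4.5+90
p=onz(d,*tz(222,112),157)-onz(d,*tz(222,133),157);print(p,onz(d,*tz(221,133),157))
```

```text
236 102 46 48
[ 479.89495788 -146.19261422  157.        ]
[13.42432352 -6.12605597  0.        ]
[[255.99236408 123.65464186]]
[13.0438051  -0.33493039  0.        ] [ 652.83750604 -124.98183292  157.        ]
```

```bash
python3 -m creep '[[0.3,31.5,1.6,0,0,0,-10.5],[0.3,0,0,0,0,0,-10.5],[0.3,0,0,0,0,0,-10.5],[0.3,0,0,0,0,0,-10.5],[0.3,0,0,0,0,0,-10.5]]';python3 -m creep '[[0.3,0,0,0,0,0,-10.5],[0.3,0,0,0,0,0,-10.5],[0.3,0,0,0,0,0,-10.5],[0.3,0,0,0,0,0,-10.5],[0.3,0,0,0,0,0,-10.5]]';python3 -m creep '[[0.3,0,0,0,0,0,-10.5],[0.3,0,0,0,0,0,-10.5],[0.3,0,0,0,0,0,-10.5],[0.3,0,0,0,0,0,-10.5],[0.3,0,0,0,0,0,-10.5]]';python3 -m creep '[[0.3,0,0,0,0,0,-10.5],[0.3,0,0,0,0,0,-10.5],[0.3,0,0,0,0,0,-10.5],[0.3,0,0,0,0,0,0]]'
python3 - <<'E'
from h import *
s=state();print(s['ee_pos'],s['ee_rot'],s['qpos'])
a=np.radians(s['ee_rot'][2]);D=np.array([481,-144.5])-s['ee_pos'][:2];print('tx,ty',D@[np.cos(a),np.sin(a)],D@[np.sin(a),-np.cos(a)])
E
```

```text
time_s: 26.68
ee_pos: [455.3, -146.9, 211.9]
ee_rot: [180.0, -0.0, 59.1]
force: [0.1, 0.2, -0.5]
gripper_width: 63.7
time_s: 27.3
ee_pos: [455.3, -146.9, 211.9]
ee_rot: [180.0, 0.0, 111.6]
force: [0.4, -0.5, 0.1]
gripper_width: 63.9
time_s: 27.92
ee_pos: [455.3, -146.9, 211.9]
ee_rot: [180.0, 0.1, 164.1]
force: [-0.1, 0.3, 0.2]
gripper_width: 63.7
time_s: 28.42
ee_pos: [454.9, -146.9, 211.9]
ee_rot: [-180.0, 0.0, -164.9]
force: [-0.1, -0.3, -0.4]
gripper_width: 63.5
[ 454.94760123 -146.91946617  211.85425526] [-1.79989002e+02  3.35848125e-02 -1.64866278e+02] [-1.92825043e+01  9.62825977e+00  1.01867199e+02  1.06529377e-02
  6.84706199e+01 -1.24420129e+02]
tx,ty -25.780535813188447 -4.466012921348879
```

```bash
python3 -m creep '[[0.3,-25.8,-4.5,0,0,0,0],[0.3,0,0,35,0,0,0],[0.3,0,0,25,0,0,0],[0.3,0,0,16,0,0,0],[0.3,0,0,0,0,0,0]]';python3 -m creep '[[0.3,0,0,0,0,0,0]]';python3 -m creep '[[1,0,0,0,0,0,0],[1,0,0,0,0,0,0],[1,0,0,0,0,0,0],[1,0,0,0,0,0,0],[1,0,0,0,0,0,0]]' 25
python3 -c "
from h import *
s=state();print(s['ee_pos'],s['ee_rot'],s['qpos'],s['torque'])"
```

```text
time_s: 29.05
ee_pos: [479.5, -144.3, 134.8]
ee_rot: [179.9, -0.1, -164.9]
force: [-0.1, -0.7, 0.4]
gripper_width: 64.1
time_s: 29.18
ee_pos: [480.5, -144.8, 136.6]
ee_rot: [-180.0, 0.1, -164.9]
force: [-0.3, -0.3, 1.2]
gripper_width: 63.9
time_s: 29.8
ee_pos: [480.0, -145.5, 136.3]
ee_rot: [-179.9, 0.0, -164.8]
force: [0.7, -3.4, 1.1]
gripper_width: 33.3
[ 479.95097686 -145.48408108  136.27506012] [-1.79901073e+02  3.84863747e-02 -1.64796417e+02] [-1.81360178e+01  1.54866837e+01  1.05897651e+02 -7.20998942e-02
  5.85291629e+01 -1.23301973e+02] [-0.5028758  -0.23236269 -0.01946919]
```

```bash
python3 -m creep '[[1,0,0,0.1,0,0,5],[1,0,0,0.16,0,0,10],[1,0,0,0.16,0,0,10],[1,0,0,0.16,0,0,10],[1,0,0,0.16,0,0,10]]';python3 -m creep '[[1,0,0,0.16,0,0,10],[1,0,0,0.16,0,0,10],[1,0,0,0.16,0,0,10],[1,0,0,0.16,0,0,10],[1,0,0,0.16,0,0,10]]'
python3 -c "
from h import *
s=state();print(s['ee_pos'],s['ee_rot'],s['qpos'],s['torque'])"
```

```text
time_s: 30.42
ee_pos: [480.1, -144.5, 135.6]
ee_rot: [179.9, 0.1, 149.9]
force: [1.2, -0.5, 2.0]
gripper_width: 33.3
time_s: 31.05
ee_pos: [481.1, -143.9, 134.8]
ee_rot: [179.8, -0.1, 99.8]
force: [3.1, 2.0, -0.0]
gripper_width: 33.1
[ 481.05036912 -143.89471974  134.83501342] [ 1.79786079e+02 -5.82776455e-02  9.98243216e+01] [-18.06703406  15.58191534 105.99960105   0.17824125  58.25679818
 -27.98480813] [ 0.4095378  -0.7826155   0.01792217]
```

```bash
python3 -m creep '[[1,0,0,0.16,0,0,10],[1,0,0,0.16,0,0,10],[1,0,0,0.16,0,0,10],[1,0,0,0.16,0,0,10],[1,0,0,0.16,0,0,10]]';python3 -m creep '[[1,0,0,0.16,0,0,10],[1,0,0,0.16,0,0,10],[1,0,0,0.16,0,0,10],[1,0,0,0.16,0,0,10],[1,0,0,0.16,0,0,10]]'
python3 -c "
from h import *
s=state();print(s['ee_pos'],s['ee_rot'],s['qpos'],s['torque'],s['effort'][5])"
for i in 1 2 3; do python3 -m creep '[[1,0,0,0.08,0,0,5],[1,0,0,0.08,0,0,5]]' >/dev/null
python3 -c "
from h import *
s=state();print(s['ee_pos'],s['ee_rot'][2],s['qpos'][5],s['torque'],s['effort'][5],s['gripper_width'])"; done
```

```text
time_s: 31.68
ee_pos: [482.1, -144.2, 134.1]
ee_rot: [179.8, -0.3, 49.8]
force: [5.1, 0.8, -0.6]
gripper_width: 33.1
time_s: 32.3
ee_pos: [482.6, -145.2, 133.4]
ee_rot: [179.9, -0.4, -0.1]
force: [6.7, -2.2, -3.1]
gripper_width: 33.1
[ 482.62749323 -145.24043882  133.3740819 ] [ 1.79926229e+02 -3.90453012e-01 -1.36564209e-01] [-1.80893397e+01  1.57148461e+01  1.06050493e+02  5.92626366e-02
  5.78404942e+01  7.20161042e+01] [-0.39072416 -1.09247597  0.11526134] -1.0714566707611084
[ 482.57967708 -145.47215408  133.20781882] -9.968510384214634 81.85156430932173 [-0.47096777 -1.05660606  0.09452278] -0.5027439817786217 33.47644641596052
[ 482.52845749 -145.686843    133.05167085] -19.960923495805364 91.84903949498413 [-0.64008884 -0.97266016  0.06538079] -0.5050509050488472 33.298594587241
[ 481.41737223 -145.31969908  132.86098613] -29.883285892559655 101.78660852398325 [-0.12321268 -0.14750096  0.47793478] -0.06331944605335593 33.557967939742056
```

```bash
for i in 1 2 3; do python3 -m creep '[[1,0,0,0,0,0,4]]' 35 >/dev/null
python3 -c "
from h import *
s=state();print(s['ee_pos'],s['ee_rot'][2],s['qpos'][5],s['torque'],s['effort'][5],s['gripper_width'])"; done
python3 -m creep '[[1,0,0,0,0,0,0],[0.3,0,0,0,0,0,0],[0.3,0,0,0,0,0,0],[0.3,0,0,0,0,0,0],[0.3,0,0,-40,0,0,0]]'
python3 -m creep '[[0.3,0,0,-39,0,0,0],[0.3,-60,0,0,0,0,0],[0.3,0,0,0,0,0,0]]'
python3 -c "
from h import *
s=state();print(s['ee_pos'],s['ee_rot']);shot('wrist','w8.png')"
```

```text
[ 480.60481577 -144.8106374   132.79498258] -33.81482788890274 105.72232745678903 [ 0.0138345  -0.4763639   0.76089067] 0.283596133813262 32.70692135443314
[ 479.76738846 -144.10910673  132.7211024 ] -37.81878833609202 109.71189598430512 [0.74801514 0.30160772 0.68662111] 0.28229297138750553 33.13180080063261
[ 479.16645205 -143.50616089  132.70383451] -41.8276143353263 113.70740110650499 [0.6479517  0.04356574 0.85950359] 0.42710945941507816 33.40628897567733
time_s: 34.05
ee_pos: [477.4, -144.2, 170.0]
ee_rot: [179.8, 0.4, -41.8]
force: [0.3, -0.2, -0.6]
gripper_width: 63.9
time_s: 34.42
ee_pos: [431.7, -103.1, 211.2]
ee_rot: [179.9, 0.1, -41.7]
force: [0.4, -0.1, 0.0]
gripper_width: 63.7
[ 431.65682692 -103.10914589  211.19327282] [ 1.79947648e+02  1.29870916e-01 -4.17177940e+01]
```

View pics/w8.png

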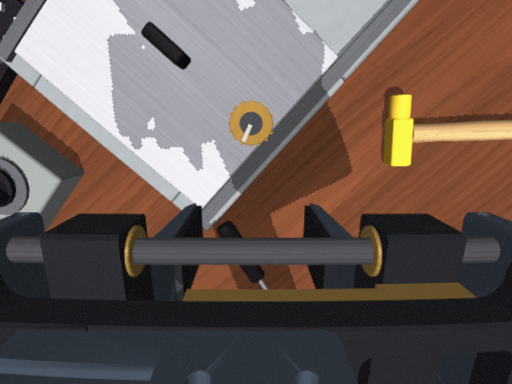

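```bash
python3 -m creep '[[0.3,45.6,-33.3,0,0,0,0],[0.3,45.6,-33.3,0,0,0,0],[0.3,45.6,-33.3,0,0,0,0],[0.3,45.6,-33.3,0,0,0,-10.5],[0.3,0,0,0,0,0,-10.5]]';python3 -m creep '[[0.3,0,0,0,0,0,-10.5],[0.3,0,0,0,0,0,-10.5],[0.3,0,0,0,0,0,-10.5],[0.3,0,0,0,0,0,-10.5],[0.3,0,0,0,0,0,-10.5]]';python3 -m creep '[[0.3,0,0,0,0,0,-10.5],[0.3,0,0,0,0,0,-10.5],[0.3,0,0,0,0,0,-10.5],[0.3,0,0,0,0,0,-10.5],[0.3,0,0,0,0,0,-10.5]]';python3 -m creep '[[0.3,0,0,0,0,0,-10.5],[0.3,0,0,0,0,0,-10.5],[0.3,0,0,0,0,0,-10.5],[0.3,0,0,0,0,0,-10.5],[0.3,0,0,0,0,0,-10.5]]';python3 -m creep '[[0.3,0,0,0,0,0,-10.5],[0.3,0,0,0,0,0,-10.5],[0.3,0,0,0,0,0,-10.5],[0.3,0,0,0,0,0,-10.5],[0.3,0,0,0,0,0,-10.5]]';python3 -m creep '[[0.3,0,0,0,0,0,0],[0.3,0,0,0,0,0,0]]'
python3 - <<'E'
from h import *
s=state();print(s['ee_pos'],s['ee_rot'],s['qpos'])
a=np.radians(s['ee_rot'][2]);D=np.array([656,-125.3])-s['ee_pos'][:2];print('tx,ty',D@[np.cos(a),np.sin(a)],D@[np.sin(a),-np.cos(a)])
shot('wrist','w9.png')
E
```

```text
time_s: 35.1
ee_pos: [663.7, -128.2, 208.1]
ee_rot: [180.0, 0.0, -20.5]
force: [-0.1, 0.0, -0.0]
gripper_width: 63.9
time_s: 35.72
ee_pos: [660.4, -128.0, 210.3]
ee_rot: [180.0, 0.0, 32.0]
force: [0.6, 0.7, -0.7]
gripper_width: 63.8
time_s: 36.35
ee_pos: [660.4, -128.0, 210.3]
ee_rot: [-180.0, 0.0, 84.5]
force: [-0.3, 0.9, 0.6]
gripper_width: 63.6
time_s: 36.98
ee_pos: [660.5, -128.0, 210.4]
ee_rot: [-180.0, 0.0, 137.0]
force: [0.3, 0.1, 0.7]
gripper_width: 64.5
time_s: 37.6
ee_pos: [660.5, -128.0, 210.4]
ee_rot: [-180.0, -0.0, -170.5]
force: [0.3, -0.5, 0.2]
gripper_width: 63.7
time_s: 37.85
ee_pos: [659.9, -127.5, 210.8]
ee_rot: [-180.0, -0.0, -171.0]
force: [0.4, 0.1, 0.6]
gripper_width: 63.8
[ 659.93115328 -127.49802779  210.78119202] [-1.79997485e+02 -1.88222235e-02 -1.70970026e+02] [-1.19105914e+01  2.73446735e+01  7.58227194e+01 -9.32033811e-03
  7.68492874e+01 -1.10938444e+02]
tx,ty 3.5374489985704027 2.7877852916539823
```

View pics/w9.png

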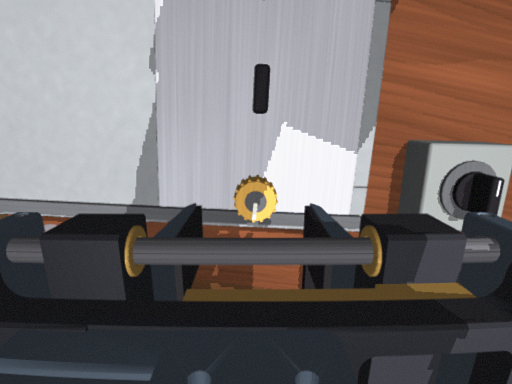

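```bash
python3 - <<'E'
from h import *
d=load('w9.png');print(onz(d,256,200,157),onz(d,255,210,157)-onz(d,256,198,157))
E
python3 -m creep '[[0.3,3.5,2.8,0,0,0,0],[0.3,0,0,35,0,0,-10.5],[0.3,0,0,25,0,0,0],[0.3,0,0,15,0,0,0],[0.3,0,0,0,0,0,0]]';python3 -m creep '[[0.3,0,0,0,0,0,0]]'
```

```text
[ 653.73019647 -125.76511597  157.        ] [10.1884313   0.82036458  0.        ]
time_s: 38.52
ee_pos: [655.1, -124.7, 135.4]
ee_rot: [179.9, -0.1, -160.3]
force: [0.3, -0.3, -0.1]
gripper_width: 63.8
time_s: 38.65
ee_pos: [656.4, -125.0, 137.6]
ee_rot: [-179.9, 0.1, -160.3]
force: [0.2, -0.2, -0.5]
gripper_width: 64.1
```

```bash
python3 -m creep '[[0.6,0,0,1.5,0,0,0],[1,0,0,0,0,0,0],[1,0,0,0,0,0,0],[1,0,0,0,0,0,0],[1,0,0,0,0,0,0]]' 30;python3 -m creep '[[1,0,0,0,0,0,0],[1,0,0,0,0,0,0]]'
python3 -m creep '[[1,0,0,0.1,0,0,5],[1,0,0,0.16,0,0,10],[1,0,0,0.16,0,0,10],[1,0,0,0.16,0,0,10],[1,0,0,0.16,0,0,10]]';python3 -m creep '[[1,0,0,0.16,0,0,10],[1,0,0,0.16,0,0,10],[1,0,0,0.16,0,0,10],[1,0,0,0.16,0,0,10],[1,0,0,0.16,0,0,10]]'
python3 -c "
from h import *
s=state();print(s['ee_pos'],s['ee_rot'],s['qpos'],s['torque'])"
```

```text
time_s: 39.28
ee_pos: [656.1, -125.5, 135.1]
ee_rot: [-179.9, 0.0, -160.3]
force: [0.6, -2.4, 1.2]
gripper_width: 33.5
time_s: 39.52
ee_pos: [656.1, -125.4, 135.1]
ee_rot: [-179.9, 0.0, -160.3]
force: [1.6, -3.7, 1.0]
gripper_width: 33.5
time_s: 40.15
ee_pos: [656.1, -125.4, 134.4]
ee_rot: [-180.0, 0.1, 154.4]
force: [2.1, -3.8, 1.5]
gripper_width: 33.3
time_s: 40.78
ee_pos: [656.2, -125.3, 133.6]
ee_rot: [179.9, 0.1, 104.4]
force: [1.1, -2.4, 0.9]
gripper_width: 33.4
[ 656.1997145  -125.3019663   133.61643954] [1.79934661e+02 7.30912630e-02 1.04376945e+02] [-1.17783960e+01  2.96729854e+01  8.31868904e+01 -3.99689484e-02
  6.70492617e+01 -2.61398260e+01] [-0.5888814  -0.46266443  0.04027605]
```

```bash
python3 -m creep '[[1,0,0,0.15,0,0,10],[1,0,0,0.15,0,0,10],[1,0,0,0.15,0,0,10],[1,0,0,0.15,0,0,10],[1,0,0,0.15,0,0,10]]';python3 -m creep '[[1,0,0,0.15,0,0,10],[1,0,0,0.15,0,0,10],[1,0,0,0.15,0,0,10],[1,0,0,0.15,0,0,10],[1,0,0,0.15,0,0,10]]'
python3 -m creep '[[1,0,0,0.15,0,0,10],[1,0,0,0.15,0,0,10]]'
for i in 1 2 3 4; do python3 -m creep '[[1,0,0,0.08,0,0,5],[1,0,0,0.08,0,0,5]]' >/dev/null
python3 -c "
from h import *
s=state();print(s['ee_pos'],s['ee_rot'][2],s['qpos'][5],s['torque'],s['effort'][5],s['gripper_width'])"; done
```

```text
time_s: 41.4
ee_pos: [656.3, -125.4, 132.9]
ee_rot: [179.9, -0.0, 54.4]
force: [1.8, -3.4, 1.1]
gripper_width: 33.0
time_s: 42.02
ee_pos: [656.3, -125.5, 132.1]
ee_rot: [179.9, -0.1, 4.4]
force: [2.6, -3.2, 1.7]
gripper_width: 33.2
time_s: 42.28
ee_pos: [656.3, -125.5, 131.8]
ee_rot: [179.9, -0.1, -15.6]
force: [1.4, -3.7, 0.8]
gripper_width: 33.1
[ 656.27122387 -125.55211423  131.60313239] -25.456110313417337 103.69618968259014 [-0.66847462 -0.34543012  0.05756817] -0.5076144263148308 33.01781579085493
[ 656.25116064 -125.5743177   131.45583095] -35.45535992279481 113.69526887994111 [-0.67107302 -0.3330352   0.09546911] -0.5093261227011681 33.12299801282172
[ 656.26673557 -125.56982592  131.27844955] -45.45944950454389 123.69629724585856 [-0.68731881 -0.29764297  0.05556933] -0.5094954930245876 33.107697840803795
[ 655.61501409 -124.6408782   131.1349647 ] -55.36641299718935 133.6071571138068 [0.48059014 0.29337002 0.52457635] 0.10541764553636312 33.018970744312234
```

```bash
for i in 1; do python3 -m creep '[[1,0,0,0,0,0,4]]' 35 >/dev/null
python3 -c "
from h import *
s=state();print(s['ee_pos'],s['ee_rot'][2],s['qpos'][5],s['torque'],s['effort'][5],s['gripper_width'])"; done
python3 -m creep '[[1,0,0,0,0,0,0],[0.3,0,0,0,0,0,0],[0.3,0,0,0,0,0,0],[0.3,0,0,0,0,0,0],[0.3,0,0,-40,0,0,0]]'
python3 -m creep '[[0.3,0,0,-39,0,0,-10],[0.3,-50,-20,0,0,0,-10],[0.3,-50,-20,0,0,0,-10],[0.3,0,0,0,0,0,-10],[0.3,0,0,0,0,0,0]]'
python3 -c "
from h import *
s=state();print(s['ee_pos'],s['ee_rot'],s['qpos']);shot('wrist','w10.png');shot('top','t10.png')"
```

```text
[ 655.14918964 -123.72521133  131.11140075] -59.317209870746936 137.5611690632453 [ 0.06365053 -0.02659811  0.86982998] 0.3466015588492155 33.27803314825954
time_s: 44.02
ee_pos: [653.4, -124.4, 167.4]
ee_rot: [179.6, 0.3, -59.3]
force: [1.4, -0.2, -0.2]
gripper_width: 63.8
time_s: 44.65
ee_pos: [612.0, -26.3, 210.0]
ee_rot: [180.0, -0.0, -19.4]
force: [0.5, 0.4, -0.6]
gripper_width: 63.9
[612.04649525 -26.3108195  209.96461055] [ 1.79998096e+02 -1.34564633e-02 -1.93811304e+01] [-3.53413763e+00  2.18503269e+01  8.48484446e+01 -5.74928081e-03
  7.32888035e+01  1.05848646e+02]
```

View pics/w10.png

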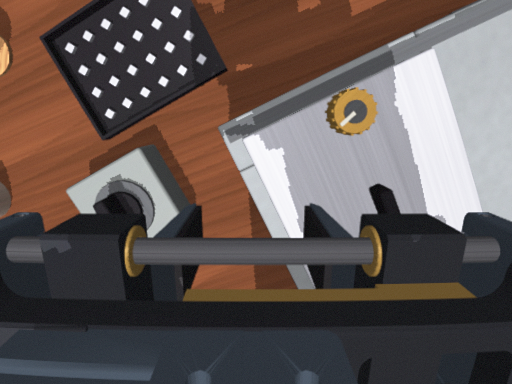

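View pics/t10.png

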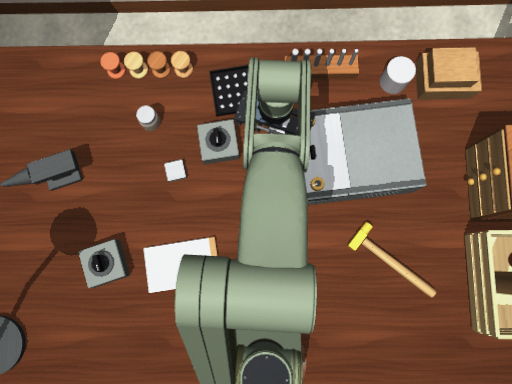

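```bash
python3 -m creep '[[0.3,-36.3,-38.8,0,0,0,0],[0.3,-36.3,-38.8,0,0,0,0],[0.3,-36.3,-38.8,0,0,0,-10],[0.3,0,0,0,0,0,-10],[0.3,0,0,0,0,0,0]]';python3 -m creep '[[0.3,0,0,0,0,0,0]]'
python3 -c "
from h import *
s=state();print(s['ee_pos'],s['ee_rot'],s['qpos']);shot('wrist','w11.png')
d=load('w11.png');cv2.imwrite('pics/w11z.png',cv2.resize(d['frame'][40:220,150:400],None,fx=3,fy=3)[:,:,::-1])"
```

```text
time_s: 45.38
ee_pos: [548.2, 119.1, 209.7]
ee_rot: [180.0, -0.0, 0.5]
force: [-0.3, -0.1, 0.1]
gripper_width: 64.1
time_s: 45.5
ee_pos: [548.4, 118.3, 209.7]
ee_rot: [180.0, 0.0, 0.4]
force: [1.1, 0.3, -0.1]
gripper_width: 63.6
[548.3843597  118.32524284 209.68710122] [1.79988817e+02 2.78468656e-03 4.30261895e-01] [ 1.10077647e+01  1.72114468e+01  9.18866360e+01 -1.10917475e-02
  7.09067077e+01  1.00581131e+02]
```

View pics/w11z.png

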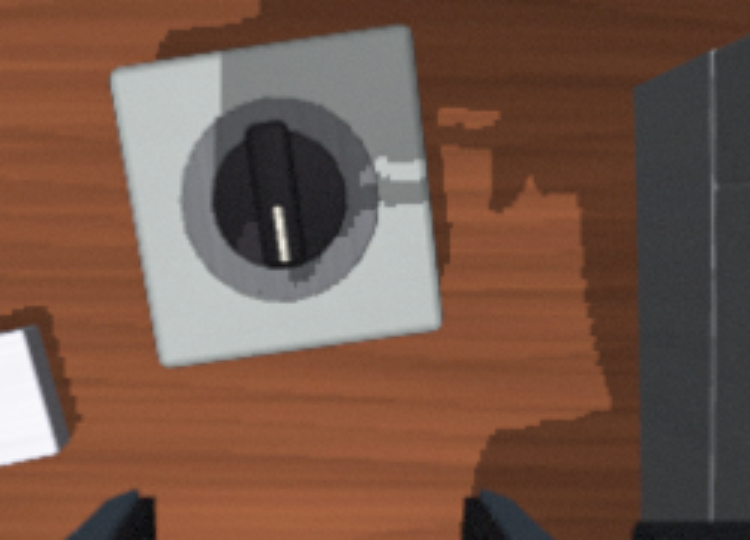

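Run:
```python
from h import *
d=load('w11.png')
g=lambda u,v,z:onz(d,150+u/3,40+v/3,z)
print(g(274,194,99),g(280,198,69))
v=g(267,126,99)-g(281,265,99);print(v,np.linalg.norm(v),np.degrees(np.arctan2(v[1],v[0])))
v=g(277,208,99)-g(285,262,99);print(np.degrees(np.arctan2(v[1],v[0])))
C=[g(*p,55)for p in((113,73),(408,27),(440,326),(163,366))];print(np.mean(C,0),[np.linalg.norm(C[i]-C[i-1]) for i in range(4)],C[0]-C[1])
t=load('top0.png');print(onz(t,125+232/2.5,90+122/2.5,99))
c=np.mean(C,0); v=g(267,126,99);
```

```text
[628.8407095  129.41292412  99.        ] [629.0826158  128.46032458  69.        ]
[42.35940055  4.38810232  0.        ] 42.58608055640835 5.914298349071282
8.699133142433773
[628.17941795 128.58672033  55.        ] [np.float64(105.85945928306415), np.float64(105.49302536981803), np.float64(105.87190370230397), np.float64(106.00832255117892)] [-15.88458159 104.29026066   0.        ]
[618.1926361  126.55694295  99.        ]
```

Run:
```python
from h import *
a=np.radians(8.2)
X=np.array([np.cos(a),np.sin(a)]);Y=np.array([-np.sin(a),np.cos(a)])
for f,n in(('top0.png','t'),('scene0.png','s'),('w11.png','w')):
    d=load(f);im=cv2.resize(d['frame'],None,fx=4,fy=4,interpolation=cv2.INTER_CUBIC)[:,:,::-1].copy()
    for c,col in(((628.5,128.6),(0,0,255)),((621,127),(0,255,0))):
        c=np.array(c)
        for hs,z in((55,55),(55,0)):
            q=proj(d,[[*(c+X*i*hs+Y*j*hs),z] for i,j in((1,1),(1,-1),(-1,-1),(-1,1))]);cv2.polylines(im,[((q+.5)*4).astype(int).reshape(-1,1,2)],1,col,1)
        q=proj(d,[[*(c+X*i*23+Y*j*7),99] for i,j in((1,1),(1,-1),(-1,-1),(-1,1))]);cv2.polylines(im,[((q+.5)*4).astype(int).reshape(-1,1,2)],1,col,1)
    u,v=(q.mean(0)*4).astype(int); im=im[max(0,v-190):v+190,max(0,u-190):u+190]; cv2.imwrite(f'pics/chk_{n}.png',im)
ims=[cv2.resize(cv2.imread(f'pics/chk_{n}.png'),(380,380)) for n in 'ts']
cv2.imwrite('pics/chk.png',np.hstack(ims))
```

```text
(no output)
```

View pics/chk.png

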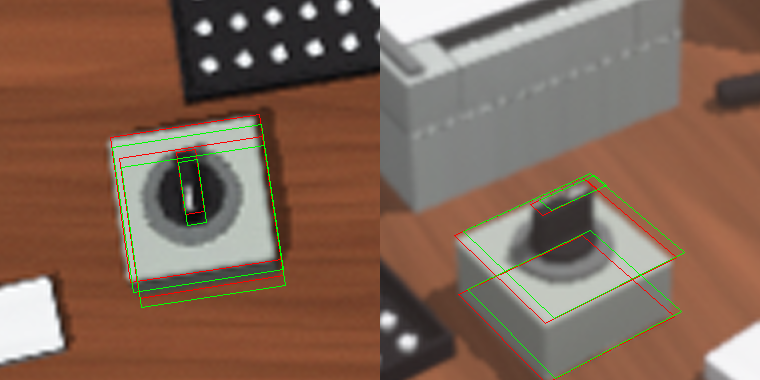

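View pics/chk_w.png

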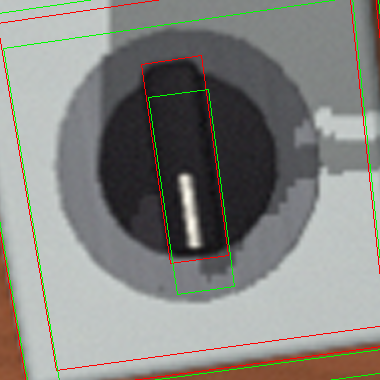

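```bash
python3 -m creep '[[0.3,0,0,0,0,0,-10.5],[0.3,0,0,0,0,0,-10.5],[0.3,0,0,0,0,0,-10.5],[0.3,0,0,0,0,0,-10.5],[0.3,0,0,0,0,0,-10.5]]';python3 -m creep '[[0.3,0,0,0,0,0,-10.5],[0.3,0,0,0,0,0,-10.5],[0.3,0,0,0,0,0,-10.5],[0.3,0,0,0,0,0,-10.5],[0.3,0,0,0,0,0,-10.5]]';python3 -m creep '[[0.3,0,0,0,0,0,-10.5],[0.3,0,0,0,0,0,-10.5],[0.3,0,0,0,0,0,-10.5],[0.3,0,0,0,0,0,-10.5],[0.3,0,0,0,0,0,-10.5]]';python3 -m creep '[[0.3,0,0,0,0,0,-10.5],[0.3,0,0,0,0,0,-10.5],[0.3,0,0,0,0,0,-9],[0.3,0,0,0,0,0,0],[0.3,0,0,0,0,0,0]]'
python3 - <<'E'
from h import *
s=state();print(s['ee_pos'],s['ee_rot'],s['qpos'])
a=np.radians(s['ee_rot'][2]);D=np.array([628.7,129])-s['ee_pos'][:2];print('tx,ty',D@[np.cos(a),np.sin(a)],D@[np.sin(a),-np.cos(a)])
E
```

```text
time_s: 46.18
ee_pos: [548.3, 118.3, 209.7]
ee_rot: [-180.0, 0.0, 53.3]
force: [-0.5, 0.6, -0.0]
gripper_width: 64.0
time_s: 46.8
ee_pos: [548.3, 118.3, 209.7]
ee_rot: [-180.0, 0.0, 105.8]
force: [0.0, 0.2, 0.8]
gripper_width: 63.9
time_s: 47.42
ee_pos: [548.3, 118.3, 209.7]
ee_rot: [-180.0, -0.0, 158.3]
force: [-0.6, -0.6, -0.0]
gripper_width: 63.4
time_s: 48.05
ee_pos: [548.1, 118.7, 209.7]
ee_rot: [-180.0, -0.0, -172.0]
force: [-0.1, -0.1, -0.1]
gripper_width: 63.5
[548.09153304 118.68930818 209.73896747] [-1.79997932e+02 -5.53478009e-03 -1.72022791e+02] [ 1.10447822e+01  1.71910649e+01  9.19085603e+01 -1.87202233e-03
  7.09060123e+01 -8.69318146e+01]
tx,ty -81.25935645723119 -0.9758585765165544
```

```bash
python3 -m creep '[[0.3,-41,-0.5,0,0,0,0],[0.3,-40.3,-0.5,0,0,0,0],[0.3,0,0,50,0,0,0],[0.3,0,0,40,0,0,0],[0.3,0,0,0,0,0,0]]';python3 -m creep '[[0.3,0,0,25,0,0,0],[0.3,0,0,15,0,0,0],[0.3,0,0,3,0,0,0],[0.3,0,0,0,0,0,0]]';python3 -m creep '[[1,0,0,0,0,0,0],[1,0,0,0,0,0,0],[1,0,0,0,0,0,0],[1,0,0,0,0,0,0],[1,0,0,0,0,0,0]]' 30;python3 -m creep '[[1,0,0,0,0,0,0],[1,0,0,0,0,0,0],[1,0,0,0,0,0,0]]'
```

```text
time_s: 48.68
ee_pos: [626.3, 129.1, 116.4]
ee_rot: [-180.0, -0.5, -171.9]
force: [0.4, 0.8, 0.5]
gripper_width: 64.1
time_s: 49.18
ee_pos: [629.1, 129.7, 77.8]
ee_rot: [-180.0, 0.1, -171.8]
force: [1.1, 0.8, -0.3]
gripper_width: 63.7
time_s: 49.8
ee_pos: [628.5, 129.6, 76.8]
ee_rot: [-180.0, -0.0, -171.8]
force: [-0.4, -0.3, -0.6]
gripper_width: 16.3
time_s: 50.18
ee_pos: [628.5, 129.4, 76.8]
ee_rot: [-180.0, -0.0, -171.8]
force: [-0.2, -0.8, -0.3]
gripper_width: 13.8
```

Gripped. Turn clockwise 80°.

```bash
python3 -m creep '[[1,0,0,0,0,0,8],[1,0,0,0,0,0,8],[1,0,0,0,0,0,8],[1,0,0,0,0,0,8],[1,0,0,0,0,0,8]]';python3 -c "
from h import *
s=state();print(s['torque'])";python3 -m creep '[[1,0,0,0,0,0,8],[1,0,0,0,0,0,8],[1,0,0,0,0,0,8],[1,0,0,0,0,0,8],[1,0,0,0,0,0,6]]';python3 -c "
from h import *
s=state();print(s['torque'])"; python3 -m creep '[[1,0,0,0,0,0,2],[1,0,0,0,0,0,2]]';python3 -c "
from h import *
s=state();print(s['torque'])"
```

```text
time_s: 50.8
ee_pos: [628.8, 130.5, 76.8]
ee_rot: [179.9, -0.0, 147.9]
force: [0.9, 1.7, -1.1]
gripper_width: 13.7
[ 0.37871086 -0.2634828   0.05799892]
time_s: 51.42
ee_pos: [629.7, 131.2, 76.8]
ee_rot: [179.8, -0.1, 109.9]
force: [2.9, 2.9, -2.4]
gripper_width: 13.9
[ 0.6205619  -0.55690497 -0.0557208 ]
time_s: 51.68
ee_pos: [629.7, 131.1, 76.9]
ee_rot: [179.8, -0.1, 106.3]
force: [2.7, 5.4, -3.1]
gripper_width: 14.3
[ 0.93984249 -0.65975952  0.96656981]
```

```bash
python3 -m creep '[[1,0,0,0,0,0,-2],[0.6,0,0,0,0,0,0],[0.3,0,0,0,0,0,0],[0.3,0,0,0,0,0,0],[0.3,0,0,-40,0,0,0]]';python3 -m creep '[[0.3,0,0,-50,0,0,0],[0.3,0,0,-50,0,0,0],[0.3,-60,0,0,0,0,0],[0.3,-20,-60,0,0,0,0],[0.3,0,-60,0,0,0,0]]'; python3 -m creep '[[0.3,0,-60,0,0,0,0],[0.3,0,-60,0,0,0,0],[0.3,0,-40,0,0,0,0],[0.3,0,0,0,0,0,0]]'
python3 -c "
from h import *
s=state();print(s['ee_pos'],s['ee_rot'],s['qpos']);shot('scene','s12.png');shot('top','t12.png')
d=load('t12.png');cv2.imwrite('pics/t12z.png',cv2.resize(d['frame'][90:220,190:430],None,fx=3.3,fy=3.3,interpolation=2)[:,:,::-1])"
```

```text
time_s: 52.3
ee_pos: [626.0, 128.9, 114.0]
ee_rot: [-179.5, -0.0, 108.2]
force: [0.2, -0.2, -0.5]
gripper_width: 50.8
time_s: 52.92
ee_pos: [539.1, 14.6, 216.1]
ee_rot: [-179.9, 0.0, 108.1]
force: [-0.4, 0.5, 0.5]
gripper_width: 64.2
time_s: 53.42
ee_pos: [385.5, -33.9, 217.2]
ee_rot: [-180.0, 0.0, 108.1]
force: [0.5, -0.1, 0.9]
gripper_width: 63.9
[385.53247306 -33.85084537 217.18226664] [-1.79995113e+02  1.95810143e-02  1.08086569e+02] [-6.70343028e+00  9.14225570e-01  1.11025704e+02 -2.13743708e-02
  6.80562990e+01 -2.47820118e+01]
```

View pics/t12z.png

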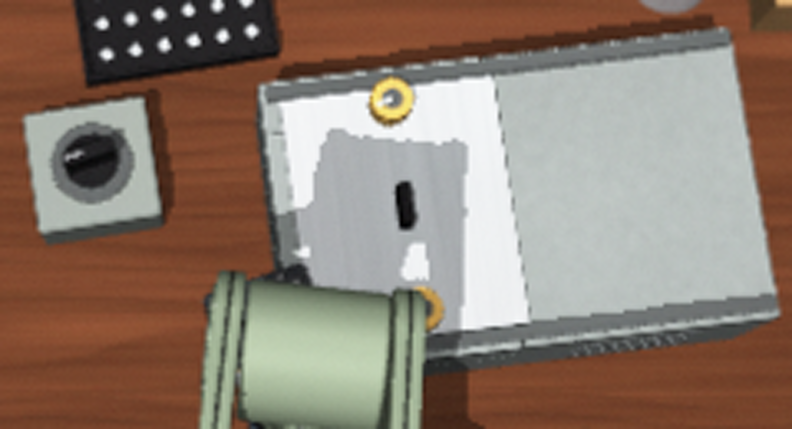

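View pics/s12.png

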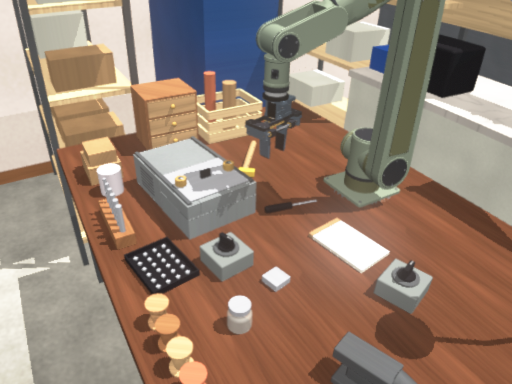

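```bash
python3 -c "
from workcell import job_done
print(job_done())"
```

```text
the job is handed in; nothing more can be done
None
```

The job is handed in at about 53 s on the robot's clock, well under the 210 s limit, and every check I made came out as it should.

**Locks:** The pictures showed only two turn-locks on the bench. I slid the hatch open to its stop and set both in the well, and the wrist camera showed them lying flat side by side. The last scene and top pictures show no lock left on the bench.

**Hatch:** I slid it shut against its stop. The grip ended 174.9 mm from its fully open place, against the 175 mm given.

**Thumbscrews:** I turned the near one about 225° and the far one about 255° until each stopped dead, with torque rising from under 0.15 N m to about 0.87 N m. Their marks ended at almost the same angle, 118.9° and 118.6°. That is about 5° from the 114° I had reckoned, within what the camera resolves on so small a mark.

**Timer:** I turned the knob of the far timer box about 80° clockwise, past the click, to its hard stop at about 0.97 N m. After I let go, it stayed turned in the top picture.

**Measurements that disagreed:** An early rough reading put the timer box about 10 mm off. Checking its outline against all three cameras settled this before I gripped the knob. For the hatch grip and screws, the top and wrist cameras differed by a few millimetres, and the grips centred well all the same.

I did not move the bench block, jar, mallet or the other timer box.

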